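# Clear the spanner off the drilling jig and load the bearing block

## Task

Somebody has left a spanner lying across the drilling jig. Put that spanner away flat in the empty tool tray, then load the pillow-block bearing (the one with the long foot and the upright round housing) into the jig: upright, with its foot down inside the four low walls and flat on the jig's floor. Lower the bearing into place, do not let it drop in from a height.

Things in the scene. Friction and masses are not known exactly. Their poses are not given: they have to be found in the camera images.
- spanner: Large bright steel combination spanner, 190 mm long, about 0.2 kg, at first lying flat across the jig's two long walls, over the pocket. Handle 15 mm wide, 9 mm thick; both ends 36 mm wide, 10 mm thick; balances near mid-handle. Origin: mid-length, on its flat underside (26 mm above the table at first). x along it to the open jaw, y across, z up. (The loose 130 mm spanner is a bystander.)
- bearing_block: Grey cast pillow-block bearing, about 0.5 kg, upright on the table: foot 110 (x) by 44 (y) by 14 mm thick; on it an upright round housing, radius 32 mm about an axis along y 38 mm above the underside, 34 mm between its flat faces; 70 mm tall. Origin: centre of the foot's underside; z up. Same either way round. (The square flanged bearing and round stepped bush are bystanders.)
- jig: Drilling jig fixed to the bench: dark steel base 200 (x) by 120 (y) by 10 mm, with four low aluminium walls 12 mm thick, tops 26 mm above the table, round an open pocket 130 (x) by 64 mm (y). The pocket's floor is 10 mm above the table. Origin: on the table, under the middle of the pocket; x along the pocket, z up.
- tool_tray: Empty grey tool tray fixed to the bench, 290 (x) by 170 (y) mm outside, 25 mm high; walls and floor 5 mm thick, so inside 280 by 160 mm with the inner floor 5 mm above the table. Origin: centre of its underside, on the table; x along it, z up.
There are look-alikes about, which are no part of the job. What is shaped like the bearing_block but pink is not meant.

How it is judged:
On the way, in this order (a step that is already met when the one before it is completed fails the run):
1. the spanner lies flat in the tool tray (x of spanner in the frame of tool_tray between -0.09 and 0.09 m and y of spanner in the frame of tool_tray between -0.08 and 0.08 m and z of spanner in the frame of tool_tray below 0.017 m and (angle between spanner's own z axis and vertical below 0.12 rad or angle between spanner's own z axis and vertical above 3.02 rad) and linear speed of spanner below 0.05 m/s), for 0.2 s.
2. the bearing block stands in the jig's pocket (horizontal distance between bearing_block and jig below 0.018 m and z of bearing_block in the frame of jig between 0.006 and 0.014 m and angle between bearing_block's own z axis and vertical below 0.08 rad and angle between the x axis of bearing_block and the x axis of jig, either way round below 0.26 rad and linear speed of bearing_block below 0.03 m/s), for 0.2 s.
At the end, for the whole second after the job is handed in: The spanner rests flat (within 7 degrees) on the tool tray's floor, inside its walls; the bearing block rests in the jig's pocket: underside within 4 mm of its floor, centre within 18 mm of the pocket's centre, upright within 4.5 degrees, foot along the pocket within 15 degrees (either way round) (all of step 1 and all of step 2); the robot touches nothing.
It fails at once if the bearing block falls into the jig from a height (faster than 0.7 m/s, a fall of 25 mm, close above the jig's floor) (horizontal distance between bearing_block and jig below 0.03 m and z of bearing_block in the frame of jig below 0.05 m and linear speed of bearing_block above 0.7 m/s).
It also fails if it takes over 61 s, if anything falls off the work surface, if the arm or the gripper's body presses on something with over 40 N, if the wrist force passes 120 N, or if a joint passes its speed limit or range.

## Robot

A 6-joint arm with a two-finger parallel gripper is mounted at the origin on the work surface. World frame = base frame: x ahead of the robot, y to its left, z up, the work surface at z = 0. Lengths are in m, angles in rad, forces in N, time in s.
With the tool pointing down it reaches from about 0.225 to 0.875 m from the base axis. Payload 3.4 kg.
Tool frame: the origin (TCP) lies at the very end of the fingers, on their centre line; the grasp point (between the pads) lies 19 mm behind it; z points along the fingers, y is the line along which they close (so a half turn about z gives the same grasp; the last joint's range is limited). The gripper opens to 85 mm and grips with 20 to 120 N. Pads are 22 mm wide; open, the fingers measure 114 mm over their backs; the gripper's body (76 mm by 85 mm) begins 54 mm behind the grasp point. The pads swing forward as they close: fully open they stand 13 mm farther back than shut.
Start: joints at [-1.404, 0.276, 1.505, -0, 1.361, -0.121], TCP at [0.163, -0.551, 0.231] pointing down, gripper open.
Joint ranges: [-2.89, 2.89], [-0.75, 2.08], [0.22, 2.7], [-1.18, 4.32], [0.11, 2.71], [-2.7, 2.7]. Speed limits (rad/s): [2.57, 2.57, 3.14, 3.14, 3.14, 3.14].

## Interface

Orientations are given as a unit quaternion [w, x, y, z].
In Python, from rig import get_state, optics, sign_off gives the robot as it stands.
- The arm moves only by the tool send_rows, never from a script. Its argument "increments" is a list of rows, each an object with "gripper": the gripper's target within -1 to 1 (shut at 1, half-way at 0, fully open at -1); "linear": the shift along the world's x, y, z in m, a list of three; "delta_rot": the turn, a rotation vector about the world's x, y, z in rad, a list of three. In form: [{"gripper": gripper, "linear": [dx, dy, dz], "delta_rot": [rx, ry, rz]}, ...]. A call has 1 to 8 rows; each row is the pose to reach, as a shift and turn from the pose commanded when the call began; what a row does not reach only later rows make up. A row lasts 1/10 s, in which the tool goes at most 50 mm and 8.59 degrees, less where a joint would pass 70% of its speed; a pose out of reach is approached as far as the arm can. A call with a gripper value outside its range is refused whole. The fingers move at their own pace and stop on an object; "newtons" is the grip in N (left out, the last holds). Time passes only in rows, so rows that repeat a pose let the fingers close. It gives the time, the measured TCP pose, the force, the opening and the grip force at its end, in the units of the state.
- get_state(): the state, without advancing time (a new reading comes with each control period).
- optics.get_image(name): name is "scene" or "side" or "wrist"; returns a dict with "pixels" (420x560x3 uint8, blue, green, red), "K" (3x3 intrinsics, pixels), "rvec" (rotation vector, rad) and "tvec" (3), from world to camera coordinates, as OpenCV has them; the wrist camera has in their place "T_tool_cam" (4x4, takes a point from camera to tool coordinates, whose origin is the TCP and whose axes are the flange's). Camera axes: x right, y down, z forward; pixel columns grow to the right and rows downward; lengths in m; the calibration is good to about 2 mm. A picture is of the moment at which its call begins: read the wrist's pose just before it. There is no depth.
- sign_off(): hands the job in; it is judged then, once.
The state is a dict: "clock": time; "qpos": joint angles; "qd": joint speeds; "effort": joint torques, N m; "position": TCP position; "ee_rot": TCP orientation; "contact_force": force on the tool from outside, world axes, zero at the start; "moment": the same for the moment, N m; "width": finger opening in m; "gripper_force": force on a finger pad.
Only numpy, scipy, OpenCV 4.12 (cv2) and the standard library are available. Lean on these libraries where they do the work, as an engineer would, in place of code of your own. Each camera call takes 0.05 s, during which the arm holds its last target. There are 200 camera calls.

## Working session

There is one attempt and no reset: what is moved stays moved. The work goes in short steps, Python scripts to look and compute and a tool call to move; the robot and the scene stay as the last step left them, time stands still between calls to the robot, and variables do not carry over. Pictures are saved under pics/ and viewed, at most 10 in all, crops included, and the job is handed in when it is done.

Besides the shell and the picture viewer there is one more tool, called in YAML: its name, and indented under it one key for each argument. send_rows: Moves the arm, as the interface text tells. Its arguments: {"type":"object","properties":{"increments":{"type":"array"},"newtons":{"type":"number"}},"required":["increments"]}

```bash
mkdir -p pics
cat > h.py <<'E'
import numpy as np, cv2, json
from rig import get_state, optics, sign_off
def shot(name, fn):
    s=get_state(); im=optics.get_image(name); cv2.imwrite(f'pics/{fn}.png',im['pixels'])
    K=np.array(im['K'],float)
    if 'rvec' in im:
        R=cv2.Rodrigues(np.array(im['rvec'],float))[0]; t=np.array(im['tvec'],float).ravel()
    else:
        from scipy.spatial.transform import Rotation as Ro
        q=s['ee_rot']; T=np.eye(4); T[:3,:3]=Ro.from_quat([q[1],q[2],q[3],q[0]]).as_matrix(); T[:3,3]=s['position']
        M=np.linalg.inv(T@np.array(im['T_tool_cam'])); R,t=M[:3,:3],M[:3,3]
    np.savez(f'pics/{fn}.npz',K=K,R=R,t=t)
    return im['pixels']
def at(fn,u,v,z):
    d=np.load(f'pics/{fn}.npz'); r=d['R'].T@np.linalg.inv(d['K'])@[u,v,1]; c=-d['R'].T@d['t']
    return (c+r*(z-c[2])/r[2]).round(4)
def proj(fn,p):
    d=np.load(f'pics/{fn}.npz'); q=d['K']@(d['R']@np.array(p)+d['t']); return (q[:2]/q[2]).round(1)
E
python3 -c "
from h import *
a=shot('scene','s0');b=shot('side','d0')
print(get_state())
for f in('s0','d0'):
  d=np.load(f'pics/{f}.npz');print(-d['R'].T@d['t'])
"
```

```text
{'clock': 0.1, 'qpos': array([-1.40396374e+00,  2.76543752e-01,  1.50600432e+00,  3.89908389e-05,
        1.36072907e+00, -1.20979472e-01]), 'qd': array([-0.00032242, -0.0001819 , -0.00280773,  0.00168074, -0.00118608,
        0.00097878]), 'effort': array([ 6.54511005e-04, -4.17701590e+01, -2.46404314e+01, -2.45226929e-04,
        5.70569246e-03,  3.17710658e-06]), 'position': array([ 0.16315641, -0.55086918,  0.23052027]), 'ee_rot': array([-8.42458306e-04,  9.89663619e-01,  1.43405761e-01, -2.49621902e-07]), 'contact_force': array([-0.59453873, -0.47877691, -0.59749674]), 'moment': array([ 0.00218892,  0.02263022, -0.00570757]), 'gripper_force': 0.0, 'width': 0.0852315342659666}
[ 1.28263376 -0.07312391  0.57453225]
[0.01832336 0.93098212 0.63537653]
```

View pics/s0.png

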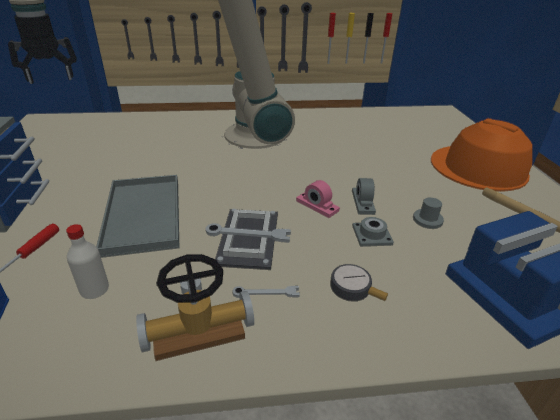

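View pics/d0.png

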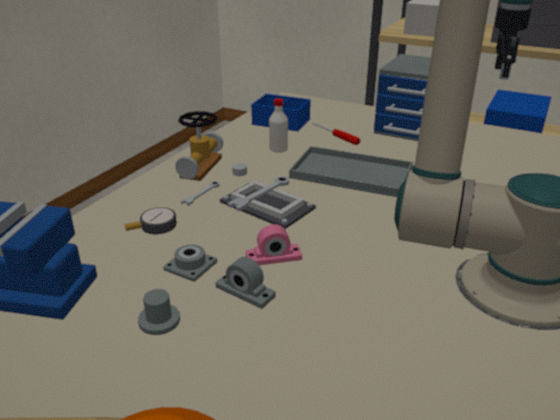

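The scene view shows the jig with the large spanner at about (248,232), the tray at (142,212), the loose 130 mm spanner at (267,292).
Bearing candidates: grey upright housing (366,193), pink (318,197), square flange (374,231), bush (430,211). The one at (366,193) fits: it is grey, with a long foot and an upright round housing. I'll confirm it in an enlarged crop.

```bash
python3 -c "
from h import *
a=cv2.imread('pics/s0.png');
cv2.imwrite('pics/c1.png',cv2.resize(a[165:275,195:405],None,fx=3.8,fy=3.8,interpolation=cv2.INTER_CUBIC)[:, :798])
b=cv2.imread('pics/d0.png');
cv2.imwrite('pics/c2.png',cv2.resize(b[140:310,210:420],None,fx=3.5,fy=3.5,interpolation=cv2.INTER_CUBIC))
"
```

```text
(no output)
```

View pics/c1.png

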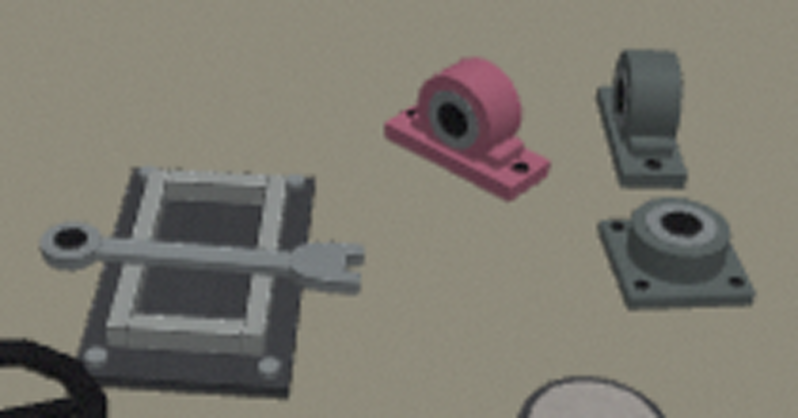

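View pics/c2.png

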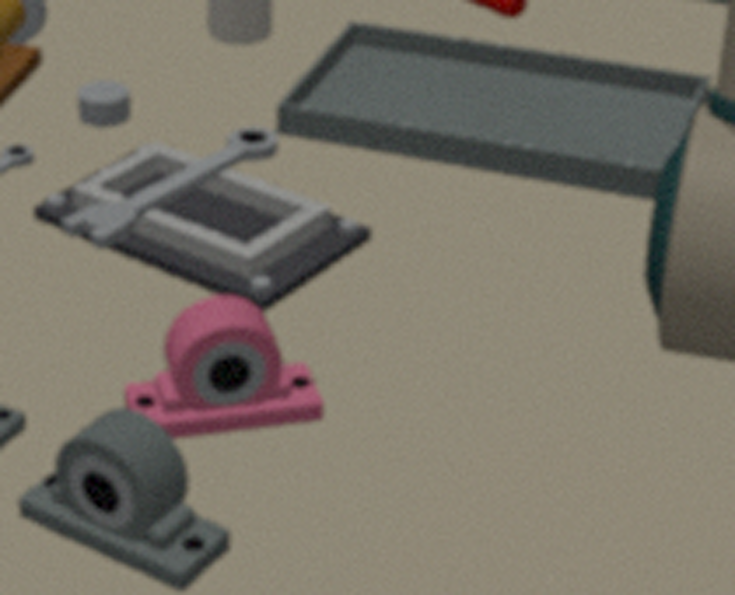

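The crops confirm it. The grey pillow block has its foot corners at c1 (598,90), (621,178), (684,178), and the pink twin is separate. The spanner's ring is at c1 (70,240) and its jaw tip at (362,268). Next I convert these to positions.

```bash
python3 -c "
from h import *
C1=lambda x,y,z:at('s0',195+x/3.8,165+y/3.8,z)
C2=lambda x,y,z:at('d0',210+x/3.5,140+y/3.5,z)
def P(n,f,l,z):
  q=[f(*p,z) for p in l]; print(n,[tuple(map(float,x[:2])) for x in q],'mean',np.mean(q,0)[:2].round(4))
P('wall1',C1,[(143,173),(285,178),(264,330),(108,328)],.026)
P('wall2',C2,[(75,190),(150,145),(330,210),(250,255)],.026)
P('base1',C1,[(135,168),(315,177),(288,387),(82,375)],.01)
P('base2',C2,[(38,208),(268,298),(369,233)],.01)
P('span1',C1,[(70,239),(360,268)],.036)
P('span2',C2,[(252,138),(85,222)],.036)
P('foot1',C1,[(598,90),(621,178),(684,178)],.014)
P('foot2',C2,[(22,502),(183,578),(228,540)],.014)
P('tray1',lambda x,y,z:at('s0',x,y,z),[(107,181),(180,178),(180,243),(103,248)],.025)
P('tray2',C2,[(282,105),(352,28),(705,85),(650,172)],.025)
"
```

```text
wall1 [(0.4983, -0.0837), (0.5111, 0.0053), (0.6547, -0.02), (0.6455, -0.1054)] mean [ 0.5774 -0.0509]
wall2 [(0.6457, -0.0167), (0.6346, -0.0986), (0.4809, -0.0724), (0.5004, 0.0051)] mean [ 0.5654 -0.0456]
base1 [(0.4693, -0.0891), (0.4891, 0.0272), (0.6842, -0.0094), (0.6647, -0.1204)] mean [ 0.5768 -0.0479]
base2 [(0.6707, -0.0077), (0.4781, 0.023), (0.4564, -0.0823)] mean [ 0.5351 -0.0223]
span1 [(0.5762, -0.127), (0.6175, 0.0382)] mean [ 0.5969 -0.0444]
span2 [(0.5667, -0.1246), (0.6063, 0.0328)] mean [ 0.5865 -0.0459]
foot1 [(0.4048, 0.2387), (0.5122, 0.2248), (0.5156, 0.2661)] mean [0.4775 0.2432]
foot2 [(0.4961, 0.2746), (0.3902, 0.2883), (0.3845, 0.251)] mean [0.4236 0.2713]
tray1 [(0.3324, -0.4136), (0.3313, -0.2229), (0.6091, -0.198), (0.6117, -0.3565)] mean [ 0.4711 -0.2978]
tray2 [(0.5822, -0.2023), (0.5965, -0.3553), (0.3165, -0.3819), (0.3104, -0.2262)] mean [ 0.4514 -0.2914]
```

send_rows:
  increments:
    - {"gripper":-1,"linear":[0.4,0.5,0.04],"delta_rot":[0,0,1.04]}
    - {"gripper":-1,"linear":[0.4,0.5,0.04],"delta_rot":[0,0,1.04]}
    - {"gripper":-1,"linear":[0.4,0.5,0.04],"delta_rot":[0,0,1.04]}
    - {"gripper":-1,"linear":[0.4,0.5,0.04],"delta_rot":[0,0,1.04]}
    - {"gripper":-1,"linear":[0.4,0.5,0.04],"delta_rot":[0,0,1.04]}
    - {"gripper":-1,"linear":[0.4,0.5,0.04],"delta_rot":[0,0,1.04]}
    - {"gripper":-1,"linear":[0.4,0.5,0.04],"delta_rot":[0,0,1.04]}
    - {"gripper":-1,"linear":[0.4,0.5,0.04],"delta_rot":[0,0,1.04]}

```text
clock: 0.9
position: [0.4133, -0.2378, 0.2562]
ee_rot: [-0.0, 0.787, 0.617, -0.0]
contact_force: [0.6, -0.2, 0.4]
width: 0.0855
gripper_force: 0.0
```

send_rows:
  increments:
    - {"gripper":-1,"linear":[0.15,0.187,0.014],"delta_rot":[0,0,0]}
    - {"gripper":-1,"linear":[0.15,0.187,0.014],"delta_rot":[0,0,0]}
    - {"gripper":-1,"linear":[0.15,0.187,0.014],"delta_rot":[0,0,0]}
    - {"gripper":-1,"linear":[0.15,0.187,0.014],"delta_rot":[0,0,0]}
    - {"gripper":-1,"linear":[0.15,0.187,0.014],"delta_rot":[0,0,0]}
    - {"gripper":-1,"linear":[0.15,0.187,0.014],"delta_rot":[0,0,0]}
    - {"gripper":-1,"linear":[0.15,0.187,0.014],"delta_rot":[0,0,0]}

```text
clock: 1.6
position: [0.5625, -0.0519, 0.2695]
ee_rot: [-0.0, 0.787, 0.617, -0.001]
contact_force: [0.6, -0.1, 0.6]
width: 0.0853
gripper_force: 0.0
```

```bash
python3 -c "
from h import *
a=shot('wrist','w1'); print(get_state()['position'],get_state()['ee_rot']); print(optics.get_image('wrist')['T_tool_cam'])
for p in [(.59,-.052,.036),(.572,-.048,.026),(.45,.255,.01),(.46,-.295,.025)]: print(proj('w1',p))
cv2.imwrite('pics/w1b.png',cv2.resize(a,None,fx=1.42,fy=1.42))"
```

```text
[ 0.56198275 -0.05277883  0.26961515] [-3.71807071e-04  7.87403584e-01  6.16437122e-01 -8.56015511e-04]
[[-2.84726695e-05 -9.54614920e-01 -2.97842833e-01  7.54159723e-02]
 [ 9.99999996e-01 -8.90093145e-07 -9.27434544e-05 -1.23538509e-03]
 [ 8.82691775e-05 -2.97842834e-01  9.54614916e-01 -1.42639551e-01]
 [ 0.00000000e+00  0.00000000e+00  0.00000000e+00  1.00000000e+00]]
[314.2 161.1]
[295.9 159.8]
[  79.1 -145.1]
[254.6 369.7]
```

View pics/w1b.png

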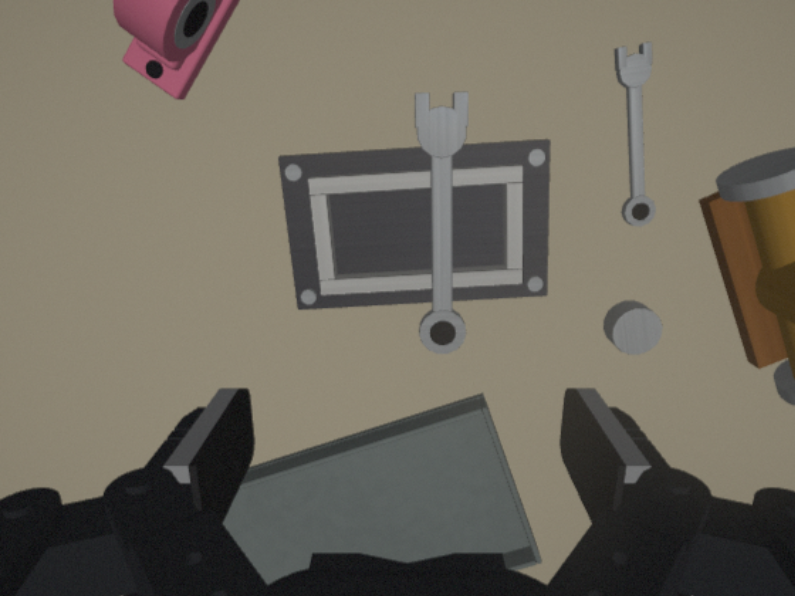

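The wrist view shows the spanner upright in the frame: ring (443,332), jaw tip (441,94). The jig walls' outer corners are (308,180), (522,167), (523,283), (320,294), and the tray's near corner is (484,395).

```bash
python3 -c "
from h import *
W=lambda x,y,z:at('w1',x/1.42,y/1.42,z)[:2]
a=[W(*p,.026) for p in [(308,180),(522,167),(523,283),(320,294)]]
b=[W(*p,.010) for p in [(279,157),(550,140),(548,295),(299,309)]]
for q in(a,b): print(q,np.mean(q,0)); d=q[1]-q[0]+q[2]-q[3];print(np.degrees(np.arctan2(d[1],d[0])),np.linalg.norm(d)/2)
r,j=W(443,332,.036),W(441,94,.036);u=(j-r)/np.linalg.norm(j-r)
print(r,j,np.linalg.norm(j-r),r+u*.077,np.degrees(np.arctan2(u[1],u[0])))
print(W(484,395,.025),W(540,558,.025),W(254,468,.025))
"
```

```text
[array([0.5019, 0.004 ]), array([ 0.6521, -0.0235]), array([ 0.6378, -0.1083]), array([ 0.4858, -0.08  ])] [ 0.5694  -0.05195]
-10.46160151377618 0.1536542222003678
[array([0.4828, 0.0243]), array([ 0.6783, -0.0113]), array([ 0.6578, -0.1282]), array([ 0.4619, -0.0924])] [ 0.5702 -0.0519]
-10.33833619714359 0.1989295855321677
[ 0.5704 -0.1288] [0.6062 0.0372] 0.1698164891875933 [ 0.58663282 -0.05353051] 77.82983517906246
[ 0.5906 -0.1947] [ 0.6075 -0.3683] [ 0.3863 -0.2162]
```

send_rows:
  increments:
    - {"gripper":0,"linear":[0.024,-0.001,-0.04],"delta_rot":[0,0,0.03]}
    - {"gripper":0,"linear":[0.024,-0.001,-0.09],"delta_rot":[0,0,0.03]}
    - {"gripper":0,"linear":[0.024,-0.001,-0.135],"delta_rot":[0,0,0.03]}
    - {"gripper":0,"linear":[0.024,-0.001,-0.175],"delta_rot":[0,0,0.03]}
    - {"gripper":0,"linear":[0.024,-0.001,-0.205],"delta_rot":[0,0,0.03]}
    - {"gripper":0,"linear":[0.024,-0.001,-0.23],"delta_rot":[0,0,0.03]}
    - {"gripper":0,"linear":[0.024,-0.001,-0.247],"delta_rot":[0,0,0.03]}
    - {"gripper":0,"linear":[0.024,-0.001,-0.247],"delta_rot":[0,0,0.03]}
  newtons: 50

```text
clock: 2.5
position: [0.5836, -0.0547, 0.021]
ee_rot: [-0.002, 0.779, 0.627, -0.002]
contact_force: [-1.0, 0.2, -0.8]
width: 0.0428
gripper_force: 0.0
```

send_rows:
  increments:
    - {"gripper":1,"linear":[0,0,0],"delta_rot":[0,0,0]}
    - {"gripper":1,"linear":[0,0,0],"delta_rot":[0,0,0]}
    - {"gripper":1,"linear":[0,0,0],"delta_rot":[0,0,0]}
    - {"gripper":1,"linear":[0,0,0],"delta_rot":[0,0,0]}
    - {"gripper":1,"linear":[0,0,0],"delta_rot":[0,0,0]}
    - {"gripper":1,"linear":[0,0,0],"delta_rot":[0,0,0]}

```text
clock: 3.1
position: [0.5875, -0.0544, 0.0249]
ee_rot: [0.001, 0.778, 0.628, 0.0]
contact_force: [-1.6, -2.1, 6.0]
width: 0.0134
gripper_force: 50.6
```

send_rows:
  increments:
    - {"gripper":1,"linear":[0,0,0.02],"delta_rot":[0,0,0]}
    - {"gripper":1,"linear":[0,0,0.05],"delta_rot":[0,0,0]}
    - {"gripper":1,"linear":[0,0,0.09],"delta_rot":[0,0,0]}
    - {"gripper":1,"linear":[0,0,0.12],"delta_rot":[0,0,0]}
    - {"gripper":1,"linear":[0,0,0.12],"delta_rot":[0,0,0]}
    - {"gripper":1,"linear":[0,0,0.12],"delta_rot":[0,0,0]}
  newtons: 70

```text
clock: 3.7
position: [0.5863, -0.0533, 0.1432]
ee_rot: [0.0, 0.778, 0.628, 0.0]
contact_force: [0.0, 0.5, -3.1]
width: 0.0128
gripper_force: 70.2
```

```bash
python3 -c "
from h import *
a=shot('wrist','w2');b=shot('side','d2');s=get_state();print(s['position'],s['width'],s['gripper_force'],s['contact_force'],s['qpos'])
c=np.hstack([cv2.resize(a,(400,300)),cv2.resize(b[80:260,180:420],(400,300))]);cv2.imwrite('pics/m2.png',c)"
```

```text
[ 0.58500463 -0.05313395  0.14129654] 0.012951696876961707 70.24269819259644 [-0.23928153 -0.45782905 -2.49783158] [-2.09082607e-01  3.58640889e-01  1.61497219e+00  1.43729085e-04
  1.17196015e+00  3.70741764e-03]
```

View pics/m2.png

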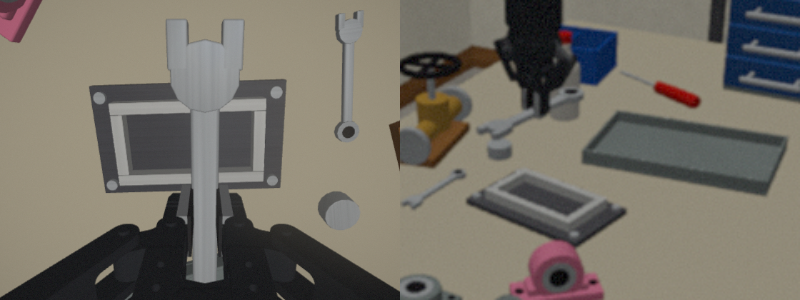

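The spanner hangs level in the pads, its handle mid-grip in the wrist view. I'll move it over the tray.

send_rows:
  increments:
    - {"gripper":1,"linear":[-0.02,-0.035,0],"delta_rot":[0,0,-0.14]}
    - {"gripper":1,"linear":[-0.04,-0.07,0],"delta_rot":[0,0,-0.28]}
    - {"gripper":1,"linear":[-0.06,-0.105,0],"delta_rot":[0,0,-0.42]}
    - {"gripper":1,"linear":[-0.08,-0.14,0],"delta_rot":[0,0,-0.56]}
    - {"gripper":1,"linear":[-0.1,-0.175,0],"delta_rot":[0,0,-0.7]}
    - {"gripper":1,"linear":[-0.115,-0.21,0],"delta_rot":[0,0,-0.84]}
    - {"gripper":1,"linear":[-0.125,-0.23,0],"delta_rot":[0,0,-0.98]}
    - {"gripper":1,"linear":[-0.131,-0.241,0],"delta_rot":[0,0,-1.12]}

```text
clock: 4.6
position: [0.4536, -0.2959, 0.1411]
ee_rot: [-0.001, 0.993, 0.115, -0.002]
contact_force: [0.8, 0.2, -1.9]
width: 0.0127
gripper_force: 70.2
```

send_rows:
  increments:
    - {"gripper":1,"linear":[0,0,-0.02],"delta_rot":[0,0,-0.135]}
    - {"gripper":1,"linear":[0,0,-0.05],"delta_rot":[0,0,-0.135]}
    - {"gripper":1,"linear":[0,0,-0.07],"delta_rot":[0,0,-0.135]}
    - {"gripper":1,"linear":[0,0,-0.085],"delta_rot":[0,0,-0.135]}
    - {"gripper":1,"linear":[0,0,-0.095],"delta_rot":[0,0,-0.135]}
    - {"gripper":1,"linear":[0,0,-0.1],"delta_rot":[0,0,-0.135]}
    - {"gripper":1,"linear":[0,0,-0.1],"delta_rot":[0,0,-0.135]}

```text
clock: 5.3
position: [0.4551, -0.2941, 0.0422]
ee_rot: [-0.001, 0.999, 0.051, -0.001]
contact_force: [0.1, -0.5, -3.4]
width: 0.0126
gripper_force: 70.1
```

send_rows:
  increments:
    - {"gripper":1,"linear":[0,0,-0.012],"delta_rot":[0,0,0]}
    - {"gripper":1,"linear":[0,0,-0.022],"delta_rot":[0,0,0]}
    - {"gripper":1,"linear":[0,0,-0.03],"delta_rot":[0,0,0]}
    - {"gripper":1,"linear":[0,0,-0.034],"delta_rot":[0,0,0]}
    - {"gripper":1,"linear":[0,0,-0.034],"delta_rot":[0,0,0]}

```text
clock: 5.8
position: [0.4552, -0.2943, 0.0085]
ee_rot: [-0.0, 0.999, 0.051, -0.001]
contact_force: [-0.3, 0.8, -2.8]
width: 0.0125
gripper_force: 70.2
```

send_rows:
  increments:
    - {"gripper":0,"linear":[0,0,0],"delta_rot":[0,0,0]}
    - {"gripper":0,"linear":[0,0,0],"delta_rot":[0,0,0]}
    - {"gripper":0,"linear":[0,0,0],"delta_rot":[0,0,0]}
    - {"gripper":0,"linear":[0,0,0.03],"delta_rot":[0,0,0]}
    - {"gripper":0,"linear":[0,0,0.08],"delta_rot":[0,0,0]}
    - {"gripper":0,"linear":[0,0,0.13],"delta_rot":[0,0,0]}
    - {"gripper":-1,"linear":[0,0,0.18],"delta_rot":[0,0,0]}
    - {"gripper":-1,"linear":[0,0,0.23],"delta_rot":[0,0,0]}

```text
clock: 6.6
position: [0.4554, -0.2944, 0.2421]
ee_rot: [0.001, 0.999, 0.051, 0.001]
contact_force: [-0.2, -0.7, -0.2]
width: 0.0705
gripper_force: 0.0
```

```bash
python3 -c "
from h import *
a=shot('wrist','w3');b=shot('scene','s3');s=get_state();print(s['position'],s['width'],s['contact_force'],s['qpos'])
c=np.hstack([cv2.resize(a,(400,300)),cv2.resize(b[150:300,80:280],(400,300))]);cv2.imwrite('pics/m3.png',c)"
```

```text
[ 0.45902067 -0.29744014  0.24772764] 0.083544792026131 [ 0.34894787 -0.17813899  1.64422157] [-7.02151968e-01  2.15337575e-01  1.54779807e+00 -5.00043626e-05
  1.36143295e+00  7.65731494e-01]
```

View pics/m3.png

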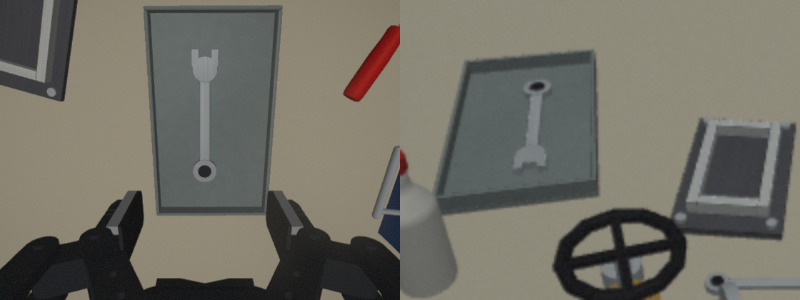

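The spanner lies flat in the tray, in the left view at (204,115) within walls (150..280, 8..213). Next is the bearing.

send_rows:
  increments:
    - {"gripper":-1,"linear":[-0.003,0.045,0],"delta_rot":[0,0,-0.03]}
    - {"gripper":-1,"linear":[-0.006,0.09,0],"delta_rot":[0,0,-0.06]}
    - {"gripper":-1,"linear":[-0.01,0.135,0],"delta_rot":[0,0,-0.09]}
    - {"gripper":-1,"linear":[-0.013,0.18,0],"delta_rot":[0,0,-0.12]}
    - {"gripper":-1,"linear":[-0.016,0.225,0],"delta_rot":[0,0,-0.15]}
    - {"gripper":-1,"linear":[-0.02,0.27,0],"delta_rot":[0,0,-0.18]}
    - {"gripper":-1,"linear":[-0.023,0.315,0],"delta_rot":[0,0,-0.21]}
    - {"gripper":-1,"linear":[-0.026,0.36,0],"delta_rot":[0,0,-0.23]}

```text
clock: 7.5
position: [0.4289, 0.0671, 0.2391]
ee_rot: [0.0, 0.998, -0.064, 0.0]
contact_force: [1.4, -0.0, -0.1]
width: 0.0853
gripper_force: 0.0
```

send_rows:
  increments:
    - {"gripper":-1,"linear":[-0.005,0.045,0.02],"delta_rot":[0,0,0]}
    - {"gripper":-1,"linear":[-0.01,0.09,0.03],"delta_rot":[0,0,0]}
    - {"gripper":-1,"linear":[-0.012,0.13,0.03],"delta_rot":[0,0,0]}
    - {"gripper":-1,"linear":[-0.014,0.17,0.03],"delta_rot":[0,0,0]}
    - {"gripper":-1,"linear":[-0.014,0.19,0.03],"delta_rot":[0,0,0]}
    - {"gripper":-1,"linear":[-0.014,0.19,0.03],"delta_rot":[0,0,0]}
    - {"gripper":-1,"linear":[-0.014,0.19,0.03],"delta_rot":[0,0,0]}

```text
clock: 8.2
position: [0.4151, 0.255, 0.2688]
ee_rot: [0.001, 0.998, -0.063, -0.0]
contact_force: [-0.5, 0.3, -0.6]
width: 0.0856
gripper_force: 0.0
```

```bash
python3 -c "
from h import *
a=shot('wrist','w4');s=get_state();print(s['position'],s['ee_rot'],s['contact_force'],s['qpos'])
cv2.imwrite('pics/w4b.png',cv2.resize(a,None,fx=1.42,fy=1.42))"
```

```text
[0.41529922 0.25450752 0.26891634] [ 6.48004332e-04  9.97976268e-01 -6.35836493e-02 -2.61788468e-04] [0.63433011 0.07039745 0.68879993] [ 4.07524707e-01  1.22526822e-01  1.61232457e+00 -9.29465741e-04
  1.40779613e+00  2.10572552e+00]
```

View pics/w4b.png

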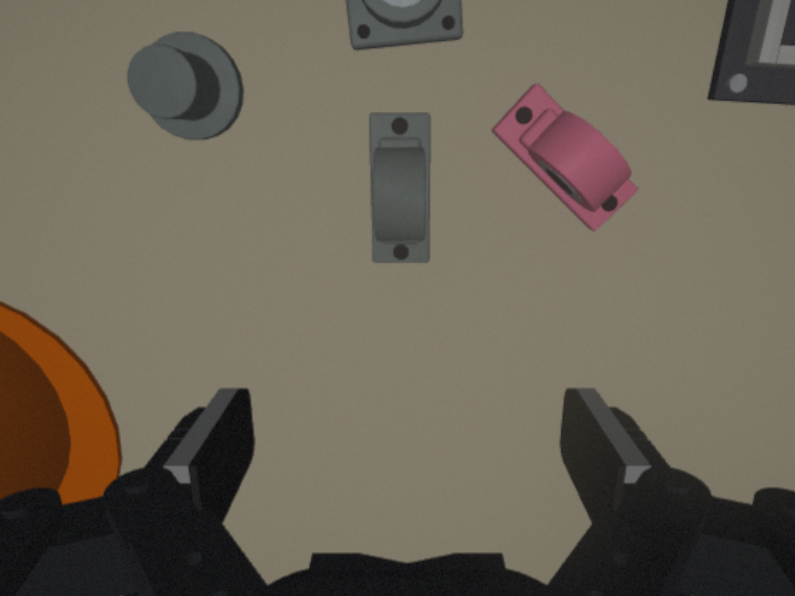

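The bearing's foot corners are at (370,113), (431,113), (430,262), (372,262). The pink twin is clear to the right at (493,130) and beyond.

```bash
python3 -c "
from h import *
q=[at('w4',x/1.42,y/1.42,.014)[:2] for x,y in [(370,113),(431,113),(430,262),(372,262)]]
print(q,np.mean(q,0)); d=q[0]-q[3]+q[1]-q[2]; print(np.degrees(np.arctan2(d[1],d[0])),np.linalg.norm(d)/2)
h=[at('w4',x/1.42,(240)/1.42,.05)[:2] for x in(374,425)];print(h,np.mean(h,0))
"
```

```text
[array([0.5026, 0.2691]), array([0.4971, 0.2262]), array([0.3891, 0.2391]), array([0.3947, 0.2835])] [0.445875 0.254475]
-7.206657472777665 0.10880958137958255
[array([0.4186, 0.2764]), array([0.4142, 0.2414])] [0.4164 0.2589]
```

send_rows:
  increments:
    - {"gripper":-0.7,"linear":[0.03,0,-0.045],"delta_rot":[0,0,0]}
    - {"gripper":-0.7,"linear":[0.03,0,-0.09],"delta_rot":[0,0,0]}
    - {"gripper":-0.7,"linear":[0.03,0,-0.135],"delta_rot":[0,0,0]}
    - {"gripper":-0.7,"linear":[0.03,0,-0.175],"delta_rot":[0,0,0]}
    - {"gripper":-0.7,"linear":[0.03,0,-0.205],"delta_rot":[0,0,0]}
    - {"gripper":-0.7,"linear":[0.03,0,-0.23],"delta_rot":[0,0,0]}
    - {"gripper":-0.7,"linear":[0.03,0,-0.243],"delta_rot":[0,0,0]}
    - {"gripper":-0.7,"linear":[0.03,0,-0.243],"delta_rot":[0,0,0]}
  newtons: 80

```text
clock: 9.05
position: [0.4442, 0.2532, 0.0245]
ee_rot: [0.001, 0.998, -0.065, -0.002]
contact_force: [-0.5, 0.6, -0.1]
width: 0.0724
gripper_force: 0.0
```

send_rows:
  increments:
    - {"gripper":1,"linear":[0,0,0],"delta_rot":[0,0,0]}
    - {"gripper":1,"linear":[0,0,0],"delta_rot":[0,0,0]}
    - {"gripper":1,"linear":[0,0,0],"delta_rot":[0,0,0]}
    - {"gripper":1,"linear":[0,0,0],"delta_rot":[0,0,0]}
    - {"gripper":1,"linear":[0,0,0],"delta_rot":[0,0,0]}
    - {"gripper":1,"linear":[0,0,0],"delta_rot":[0,0,0]}

```text
clock: 9.65
position: [0.4467, 0.2556, 0.0276]
ee_rot: [-0.0, 0.998, -0.063, 0.001]
contact_force: [0.1, 0.0, 7.3]
width: 0.0333
gripper_force: 80.3
```

send_rows:
  increments:
    - {"gripper":1,"linear":[0,0,0.02],"delta_rot":[0,0,0]}
    - {"gripper":1,"linear":[0,0,0.05],"delta_rot":[0,0,0]}
    - {"gripper":1,"linear":[0,0,0.085],"delta_rot":[0,0,0]}
    - {"gripper":1,"linear":[0,0,0.11],"delta_rot":[0,0,0]}
    - {"gripper":1,"linear":[0,0,0.12],"delta_rot":[0,0,0]}
    - {"gripper":1,"linear":[0,0,0.12],"delta_rot":[0,0,0]}

```text
clock: 10.25
position: [0.4458, 0.2556, 0.147]
ee_rot: [-0.0, 0.998, -0.063, 0.001]
contact_force: [0.3, -0.7, -4.7]
width: 0.033
gripper_force: 81.0
```

send_rows:
  increments:
    - {"gripper":1,"linear":[0.01,-0.025,0],"delta_rot":[0,0,-0.01]}
    - {"gripper":1,"linear":[0.026,-0.065,0],"delta_rot":[0,0,-0.02]}
    - {"gripper":1,"linear":[0.043,-0.107,0],"delta_rot":[0,0,-0.03]}
    - {"gripper":1,"linear":[0.06,-0.15,0],"delta_rot":[0,0,-0.04]}
    - {"gripper":1,"linear":[0.077,-0.192,0],"delta_rot":[0,0,-0.05]}
    - {"gripper":1,"linear":[0.094,-0.234,0],"delta_rot":[0,0,-0.055]}
    - {"gripper":1,"linear":[0.11,-0.272,0],"delta_rot":[0,0,-0.055]}
    - {"gripper":1,"linear":[0.12,-0.298,0],"delta_rot":[0,0,-0.055]}

```text
clock: 11.05
position: [0.5653, -0.0454, 0.1435]
ee_rot: [0.0, 0.996, -0.092, -0.002]
contact_force: [0.7, 0.2, -4.9]
width: 0.0334
gripper_force: 81.2
```

send_rows:
  increments:
    - {"gripper":1,"linear":[0.0035,-0.009,0],"delta_rot":[0,0,0]}
    - {"gripper":1,"linear":[0.0035,-0.009,0],"delta_rot":[0,0,0]}
    - {"gripper":1,"linear":[0.0035,-0.009,0],"delta_rot":[0,0,0]}

```text
clock: 11.35
position: [0.5676, -0.0504, 0.1447]
ee_rot: [-0.001, 0.996, -0.091, -0.002]
contact_force: [-0.5, 0.7, -5.5]
width: 0.0335
gripper_force: 81.3
```

```bash
python3 -c "
from h import *
a=shot('wrist','w5');b=shot('side','d5');s=get_state();print(s['position'],s['ee_rot'],s['width'],s['contact_force'],s['moment'])
c=np.hstack([cv2.resize(a,(400,300)),cv2.resize(b[80:260,180:420],(400,300))]);cv2.imwrite('pics/m5.png',c)"
```

```text
[ 0.56793761 -0.05005718  0.14555607] [-4.35473020e-04  9.95910760e-01 -9.03346129e-02 -1.10767487e-03] 0.03311600326156451 [ 0.17260155 -0.55957978 -4.65493238] [-0.0012937  -0.01055932 -0.01441056]
```

View pics/m5.png

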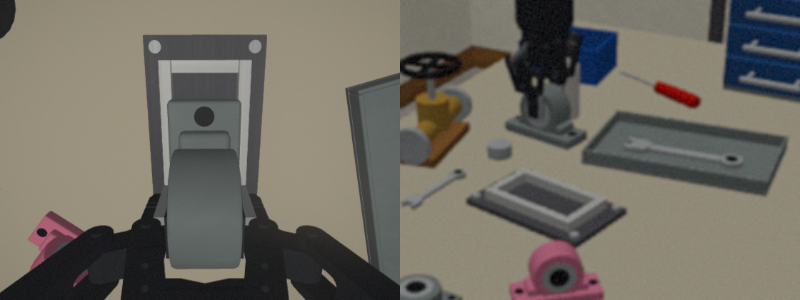

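The bearing is level and lined up with the pocket, its foot at (204,120) between the walls in the left view. I'll lower it in steps.

send_rows:
  increments:
    - {"gripper":1,"linear":[0.002,-0.002,-0.02],"delta_rot":[0,0,0]}
    - {"gripper":1,"linear":[0.002,-0.002,-0.045],"delta_rot":[0,0,0]}
    - {"gripper":1,"linear":[0.002,-0.002,-0.065],"delta_rot":[0,0,0]}
    - {"gripper":1,"linear":[0.002,-0.002,-0.08],"delta_rot":[0,0,0]}
    - {"gripper":1,"linear":[0.002,-0.002,-0.088],"delta_rot":[0,0,0]}
    - {"gripper":1,"linear":[0.002,-0.002,-0.094],"delta_rot":[0,0,0]}
    - {"gripper":1,"linear":[0.002,-0.002,-0.1],"delta_rot":[0,0,0]}
    - {"gripper":1,"linear":[0.002,-0.002,-0.104],"delta_rot":[0,0,0]}

```text
clock: 12.25
position: [0.5715, -0.0535, 0.0424]
ee_rot: [0.0, 0.996, -0.091, 0.0]
contact_force: [0.4, 0.1, -4.4]
width: 0.0332
gripper_force: 81.5
```

send_rows:
  increments:
    - {"gripper":1,"linear":[0,0,-0.001],"delta_rot":[0,0,0]}
    - {"gripper":1,"linear":[0,0,-0.002],"delta_rot":[0,0,0]}
    - {"gripper":1,"linear":[0,0,-0.003],"delta_rot":[0,0,0]}
    - {"gripper":1,"linear":[0,0,-0.003],"delta_rot":[0,0,0]}

```text
clock: 12.65
position: [0.5712, -0.0537, 0.0394]
ee_rot: [0.0, 0.996, -0.091, 0.0]
contact_force: [0.4, 0.6, -5.2]
width: 0.033
gripper_force: 81.5
```

send_rows:
  increments:
    - {"gripper":1,"linear":[0,0.001,-0.001],"delta_rot":[0,0,0]}
    - {"gripper":1,"linear":[0,0.001,-0.0015],"delta_rot":[0,0,0]}
    - {"gripper":1,"linear":[0,0.001,-0.002],"delta_rot":[0,0,0]}
    - {"gripper":1,"linear":[0,0.001,-0.002],"delta_rot":[0,0,0]}

```text
clock: 13.05
position: [0.5711, -0.0526, 0.0377]
ee_rot: [-0.0, 0.996, -0.091, 0.0]
contact_force: [-1.4, 0.6, -0.2]
width: 0.0329
gripper_force: 82.1
```

Weight is now taken by the floor. Release and retreat.

send_rows:
  increments:
    - {"gripper":0,"linear":[0,0,0],"delta_rot":[0,0,0]}
    - {"gripper":-0.4,"linear":[0,0,0],"delta_rot":[0,0,0]}
    - {"gripper":-0.7,"linear":[0,0,0],"delta_rot":[0,0,0]}
    - {"gripper":-0.7,"linear":[0,0,0.01],"delta_rot":[0,0,0]}
    - {"gripper":-0.7,"linear":[0,0,0.05],"delta_rot":[0,0,0]}
    - {"gripper":-0.7,"linear":[0,0,0.1],"delta_rot":[0,0,0]}
    - {"gripper":-0.7,"linear":[-0.03,0,0.15],"delta_rot":[0,0,0]}
    - {"gripper":-0.7,"linear":[-0.05,0,0.18],"delta_rot":[0,0,0]}

```text
clock: 13.85
position: [0.5213, -0.0528, 0.2205]
ee_rot: [0.0, 0.996, -0.091, 0.002]
contact_force: [-0.4, 0.4, 0.1]
width: 0.0727
gripper_force: 0.0
```

send_rows:
  increments:
    - {"gripper":-0.7,"linear":[0,0,0],"delta_rot":[0,0,0]}
    - {"gripper":-0.7,"linear":[0,0,0],"delta_rot":[0,0,0]}
    - {"gripper":-0.7,"linear":[0,0,0],"delta_rot":[0,0,0]}

```text
clock: 14.15
position: [0.5209, -0.0526, 0.2166]
ee_rot: [-0.0, 0.996, -0.091, -0.0]
contact_force: [0.1, 0.1, -0.4]
width: 0.0727
gripper_force: 0.0
```

```bash
python3 -c "
from h import *
a=shot('wrist','w6');b=shot('side','d6');s=get_state();print(s['position'],s['ee_rot'],s['contact_force'])
c=np.hstack([cv2.resize(a,(400,300)),cv2.resize(b[80:260,180:420],(400,300))]);cv2.imwrite('pics/m6.png',c)"
```

```text
[ 0.52084141 -0.05251468  0.21579864] [-1.70494447e-04  9.95855336e-01 -9.09412757e-02 -1.34365900e-03] [-0.26065685  0.47108733  1.84478806]
```

View pics/m6.png

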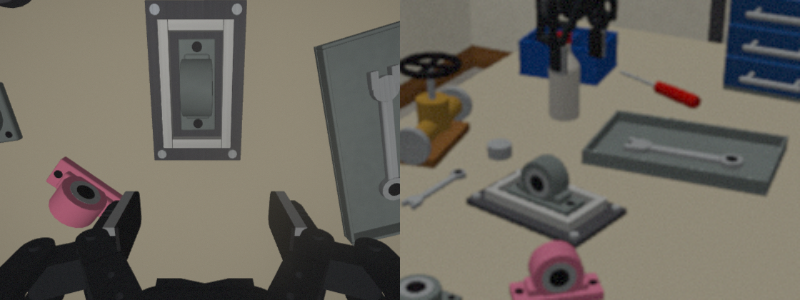

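The bearing sits centred and upright in the pocket, foot spanning (180..215, 38..130) in the left view. The spanner lies flat in the tray, and the gripper is clear of everything.

```bash
python3 -c "
from h import *
print(sign_off())"
```

```text
the job is handed in; nothing more can be done
None
```

The job is handed in at about 14 s of the 61 s allowed: the last pictures showed the spanner flat in the tool tray and the grey bearing upright in the jig's pocket; `sign_off` returned no verdict.

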